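# Sort the microscope bench into its trays

## Task

Clear up the microscope bench by sorting the loose things into the trays: the two tissue cassettes go into the white tray, lying flat with the label side up, one in each bay; the objective lens and the eyepiece into the blue tray, standing upright as they do now, one in each bay; and the specimen jar upright into either bay of the red tray. Tip nothing over on the way, leave everything released and at rest on the tray floors, and do not disturb the oil bottle or the mouse.

Things in the scene. Friction and masses are not known exactly. Their poses are not given: they have to be found in the camera images.
- white_tray: White tray, open above, 110 (x) by 150 (y) by 20 mm high outside, walls and floor 4 mm thick, fixed to the bench. A 4 mm divider of wall height along its x axis, at y = 0, makes two equal bays, each 102 (x) by 69 (y) mm inside, their centres at y = +36.5 and -36.5 mm. Origin at the centre of the underside (on the bench), z up. For the tissue cassettes.
- blue_tray: Blue tray, open above, 110 (x) by 150 (y) by 20 mm high outside, walls and floor 4 mm thick, fixed to the bench. A 4 mm divider of wall height along its x axis, at y = 0, makes two equal bays, each 102 (x) by 69 (y) mm inside, their centres at y = +36.5 and -36.5 mm. Origin at the centre of the underside (on the bench), z up. For the optics (objective and eyepiece).
- red_tray: Red tray, open above, 110 (x) by 150 (y) by 20 mm high outside, walls and floor 4 mm thick, fixed to the bench. A 4 mm divider of wall height along its x axis, at y = 0, makes two equal bays, each 102 (x) by 69 (y) mm inside, their centres at y = +36.5 and -36.5 mm. Origin at the centre of the underside (on the bench), z up. For the specimen jar, in either bay.
- yellow_cassette: Yellow plastic tissue cassette lying flat on the bench, 28 (x) by 40 (y) by 7 mm high, dark slots and a paper label on top; light (15 g). Origin at the centre of its underside, z up; grip it across its 28 mm width (along its x).
- green_cassette: Green plastic tissue cassette lying flat on the bench, 28 (x) by 40 (y) by 7 mm high, dark slots and a paper label on top; light (15 g). Origin at the centre of its underside, z up; grip it across its 28 mm width (along its x).
- objective: Microscope objective lens standing on its wide end: brass barrel 28 mm in diameter up to 32 mm height, with a blue band at 24 to 28 mm, then tapering to a 12 mm nose at 48 mm; about 0.14 kg. Origin at the centre of its underside, z up along its axis.
- eyepiece: Microscope eyepiece standing on its black eyecup: eyecup 40 mm in diameter and 18 mm high, above it a silver barrel 30 mm in diameter up to 54 mm height, with a dark lens on top; about 0.12 kg. Origin at the centre of its underside, z up along its axis.
- jar: Closed pale specimen jar, 48 mm in diameter up to 42 mm height, with an orange screw lid 52 mm in diameter from 42 to 58 mm height; about 0.07 kg. Origin at the centre of its underside, z up along its axis.
- oil_bottle: Bystander: small amber glass immersion-oil bottle standing beyond the trays, 32 mm in diameter, 45 mm high plus a white cap to 63 mm; loose, to be left alone. Origin at the centre of its underside, z up.
- mouse: Bystander: grey computer mouse on the bench beyond the trays, 60 (x) by 105 (y) by 37 mm high; loose, to be left alone. Origin at the centre of its underside, z up.
Mind the look-alikes: they are no part of the job. Several things look just like the green_cassette: the one meant starts farthest from the robot's base.

How it is judged:
By the outcome, as a careful person would: the job done as asked, in the order asked, and still so for the second after the job is handed in, with the robot touching nothing.
It also fails if it takes over 115 s, if anything falls off the work surface, if the arm or the gripper's body presses on something with over 40 N, if the wrist force passes 120 N, or if a joint passes its speed limit or range.

## Robot

A 7-joint arm with a two-finger parallel gripper is mounted at the origin on the work surface. World frame = base frame: x ahead of the robot, y to its left, z up, the work surface at z = 0. Lengths are in m, angles in rad, forces in N, time in s.
With the tool pointing down it reaches from about 0.425 to 1.025 m from the base axis. Payload 3.6 kg.
Tool frame: the origin (TCP) lies at the very end of the fingers, on their centre line; the grasp point (between the pads) lies 19 mm behind it (robot.hold_point_z is the distance from the TCP to the grasp point, in m); z points along the fingers, y is the line along which they close (so a half turn about z gives the same grasp; the last joint's range is limited). The gripper opens to 85 mm and grips with 20 to 120 N. Pads are 22 mm wide; open, the fingers measure 114 mm over their backs; the gripper's body (76 mm by 85 mm) begins 54 mm behind the grasp point. The pads swing forward as they close: fully open they stand 13 mm farther back than shut.
Start: joints at [1.079, 0.591, 0.048, 1.609, -0.033, 0.943, -0.034], TCP at [0.281, -0.668, 0.231] pointing down, gripper open.
Joint ranges: [-2.69, 2.69], [-0.47, 2.24], [-1.27, 1.36], [0.19, 2.51], [-1.53, 4.68], [0.08, 2.07], [-3.09, 3.09]. Speed limits (rad/s): [2.57, 2.57, 3.14, 3.14, 3.14, 3.14, 3.14].

## Interface

Orientations are given as a 3x3 rotation matrix whose columns are the frame's x, y, z axes.
In Python, from rig import robot, imaging gives the robot as it stands. The module is installed in compiled form; this text tells all that it offers.
- The arm moves only by the shell command python3 -m crank 'ROWS'. ROWS is JSON, a list of rows, each a list of 5 numbers: the finger opening in mm, from 0 to 85.4, then the shift along the tool's x, y, z in mm, then the turn about the tool's z in rad. In form: [[fingers, x, y, z, turn], ...]. A call has exactly 8 rows; each row is the pose to reach, as a shift and turn from the pose commanded when the call began, along the tool's axes at that moment; what a row does not reach only later rows make up. A row lasts 1/12 s, in which the tool goes at most 41.7 mm and 7.16 degrees, less where a joint would pass 70% of its speed; a pose out of reach is approached as far as the arm can. A call with a gripper value outside its range is refused whole. The fingers move at their own pace and stop on an object; the grip force is fixed at half the most. Time passes only in rows, so rows that repeat a pose let the fingers close, or fill a call up. It gives the time, the measured TCP pose, the force, the opening and the grip force at its end, in the units of the state.
- robot.get_state(): the state, without advancing time (a new reading comes with each control period).
- imaging.get_image(name): name is "scene" or "top"; returns a dict with "img" (420x560x3 uint8, red, green, blue), "depth" (420x560 float32, m along the optical axis (not along the pixel's ray), 0 where there is no reading), "mtx" (3x3 intrinsics, pixels), "extrinsics" (4x4, takes a point from world to camera coordinates). Camera axes: x right, y down, z forward; pixel columns grow to the right and rows downward; lengths in m; the calibration is good to about 2 mm. A picture is of the moment at which its call begins.
- robot.hand_in(): hands the job in; it is judged then, once.
The state is a dict: "time_s": time; "joint_pos": joint angles; "qvel": joint speeds; "joint_torque": joint torques, N m; "eef_pos": TCP position; "tool_rot": TCP orientation; "force": force on the tool from outside, world axes, zero at the start; "torque": the same for the moment, N m; "opening": finger opening in m; "grip_force": force on a finger pad.
Only numpy, scipy, OpenCV 4.12 (cv2) and the standard library are available. Lean on these libraries where they do the work, as an engineer would, in place of code of your own. Each camera call takes 0.05 s, during which the arm holds its last target. There are 200 camera calls.

## Working session

There is one attempt and no reset: what is moved stays moved. The work goes in short steps, Python scripts to look and compute and a shell command to move; the robot and the scene stay as the last step left them, time stands still between calls to the robot, and variables do not carry over. Pictures are saved under pics/ and viewed, at most 14 in all, crops included, and the job is handed in when it is done.

```bash
mkdir -p pics; python3 - <<'E'
from rig import robot, imaging
import cv2,numpy as np
s=robot.get_state();print(s['time_s'],s['eef_pos'],s['tool_rot'],s['opening'],robot.hold_point_z)
for n in('top','scene'):
    d=imaging.get_image(n);cv2.imwrite(f'pics/{n}0.png',d['img'][:,:,::-1]);np.savez(f'{n}0.npz',**d)
    print(n,d['mtx'].tolist(),np.round(d['extrinsics'],3).tolist())
E
```

```text
0.0 [ 0.28055126 -0.66759139  0.230106  ] [[ 9.21886810e-01  3.87457986e-01 -1.00915844e-03]
 [ 3.87459282e-01 -9.21884443e-01  2.09254318e-03]
 [-1.19554898e-04 -2.32009577e-03 -9.99997301e-01]] 0.08514260194933035 0.0187
top [[392.42338295319047, 0.0, 276.3020478119612], [0.0, 392.42338295319047, 211.6710448127419], [0.0, 0.0, 1.0]] [[-0.005, -1.0, -0.01, 0.02], [-0.986, 0.006, -0.167, 0.542], [0.167, 0.009, -0.986, 0.699], [0.0, 0.0, 0.0, 1.0]]
scene [[382.0199922531516, 0.0, 280.3843299759386], [0.0, 382.0199922531516, 205.45240592088328], [0.0, 0.0, 1.0]] [[0.413, 0.911, 0.014, -0.235], [0.626, -0.273, -0.73, -0.315], [-0.661, 0.311, -0.683, 1.323], [0.0, 0.0, 0.0, 1.0]]
```

View pics/top0.png

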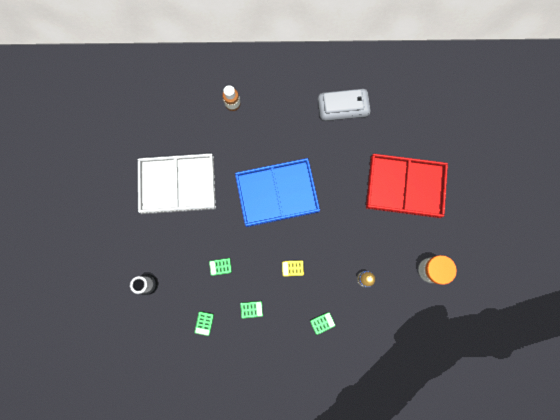

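View pics/scene0.png

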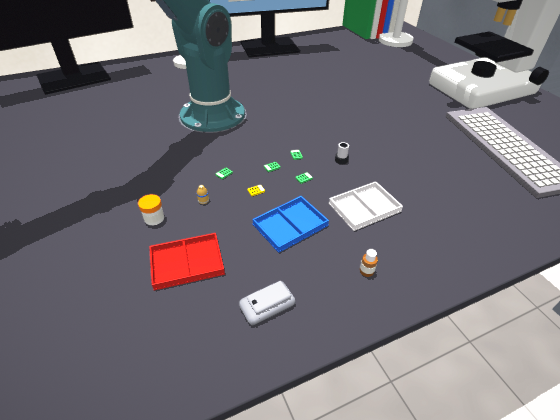

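Top view (image up is +x, left is +y):
- **Green look-alikes:** (220,267), (251,310), (204,324) and (323,324). The one farthest from the base is (220,267).
- **Other things to move:** yellow cassette (293,268), objective (367,279), eyepiece (140,285), jar (440,270).
- **Trays:** white (176,183), blue (277,192), red (407,185).

I'll measure these next and check the choice in a close crop.

```bash
cat > h.py <<'E'
import cv2,numpy as np
from rig import robot,imaging
def ray(d,px,z):
    K,E=d['mtx'],np.asarray(d['extrinsics']);R,t=E[:3,:3],E[:3,3]
    px=np.atleast_2d(np.asarray(px,float));c=-R.T@t
    v=np.c_[px,np.ones(len(px))]@np.linalg.inv(K).T@R
    return c+v*((z-c[2])/v[:,2])[:,None]
def blobs(d,lo,hi,amin=40):
    h=cv2.cvtColor(d['img'],cv2.COLOR_RGB2HSV);m=cv2.inRange(h,lo,hi)
    cs,_=cv2.findContours(m,cv2.RETR_EXTERNAL,cv2.CHAIN_APPROX_NONE)
    return [c[:,0,:] for c in cs if cv2.contourArea(c)>amin]
def rect(d,c,z):
    p=ray(d,c,z)[:,:2]*1000;return cv2.minAreaRect(p.astype(np.float32))
COL=dict(green=((45,80,60),(85,255,255)),yellow=((22,120,120),(35,255,255)),blue=((100,120,60),(125,255,255)),red=((0,150,60),(4,255,255)),orange=((8,150,150),(18,255,255)),white=((0,0,110),(180,60,255)))
E
python3 - <<'E'
from h import *
for n in('top','scene'):
    d=dict(np.load(n+'0.npz'))
    for k,(lo,hi) in COL.items():
        z=dict(green=.007,yellow=.007,orange=.058).get(k,.02)
        for c in blobs(d,lo,hi):
            x=c.mean(0)
            if n=='scene' and not(140<x[0]<410 and 140<x[1]<330):continue
            if n=='top' and x[1]<60: continue
            r=rect(d,c,z);print(n,k,x.astype(int),np.round(r[0]),np.round(r[1]),round(r[2],1), 'r',round(np.hypot(*r[0])))
d=dict(np.load('top0.npz'));im=d['img'][:,:,::-1]
t=[cv2.resize(im[y-25:y+25,x-33:x+33],(396,300),interpolation=cv2.INTER_CUBIC) for x,y in((220,267),(293,268),(367,279),(140,285))]
cv2.imwrite('pics/crop1.png',np.vstack([np.hstack(t[:2]),np.hstack(t[2:])]))
E
```

```text
top green [322 322] [334. -68.] [31. 41.] 24.1 r 341
top green [203 323] [334. 158.] [31. 42.] 79.6 r 370
top green [252 309] [360.  67.] [31. 43.] 5.3 r 366
top green [219 266] [441. 128.] [30. 42.] 7.8 r 460
top yellow [294 266] [438. -13.] [41. 29.] 89.7 r 439
top blue [276 192] [587.  17.] [113. 151.] 11.5 r 587
top red [406 185] [ 599. -241.] [153. 113.] 82.1 r 646
top white [202 331] [321. 158.] [24. 10.] 79.0 r 358
top white [329 319] [341. -82.] [24. 11.] 23.7 r 351
top white [258 308] [362.  52.] [24.  9.] 0.2 r 366
top white [140 284] [407. 278.] [44. 32.] 89.8 r 493
top white [285 268] [437.   1.] [ 8. 23.] 89.6 r 437
top white [212 267] [439. 141.] [25. 11.] 12.6 r 461
top white [424 270] [ 432. -265.] [46. 23.] 3.2 r 506
top white [175 183] [606. 218.] [117. 155.] 3.5 r 644
top white [232 103] [775. 108.] [24. 34.] 10.8 r 783
top white [344 103] [ 771. -123.] [ 61. 104.] 5.5 r 780
top white [229  91] [800. 116.] [29. 23.] 0.8 r 809
scene green [303 178] [443. 128.] [35. 44.] 7.6 r 461
scene green [223 173] [335. -69.] [35. 45.] 23.9 r 342
scene green [271 167] [361.  67.] [36. 44.] 5.7 r 367
scene green [296 155] [340. 157.] [31. 40.] 77.7 r 374
scene yellow [148 201] [ 371. -283.] [51. 50.] 66.5 r 467
scene yellow [256 190] [439. -13.] [35. 43.] 3.6 r 439
scene blue [289 223] [595.  15.] [125. 161.] 11.3 r 595
scene red [185 260] [ 607. -244.] [150. 124.] 82.1 r 654
scene orange [151 207] [ 455. -279.] [34. 52.] 9.6 r 534
scene white [266 301] [ 774. -124.] [ 65. 107.] 5.5 r 784
scene white [366 267] [786. 106.] [37. 30.] 41.9 r 793
scene white [370 254] [758. 134.] [24. 40.] 55.2 r 770
scene white [152 216] [ 446. -283.] [58. 52.] 1.2 r 528
scene white [364 205] [613. 216.] [129. 169.] 3.5 r 650
scene white [342 149] [382. 292.] [37. 87.] 59.4 r 481
```

View pics/crop1.png

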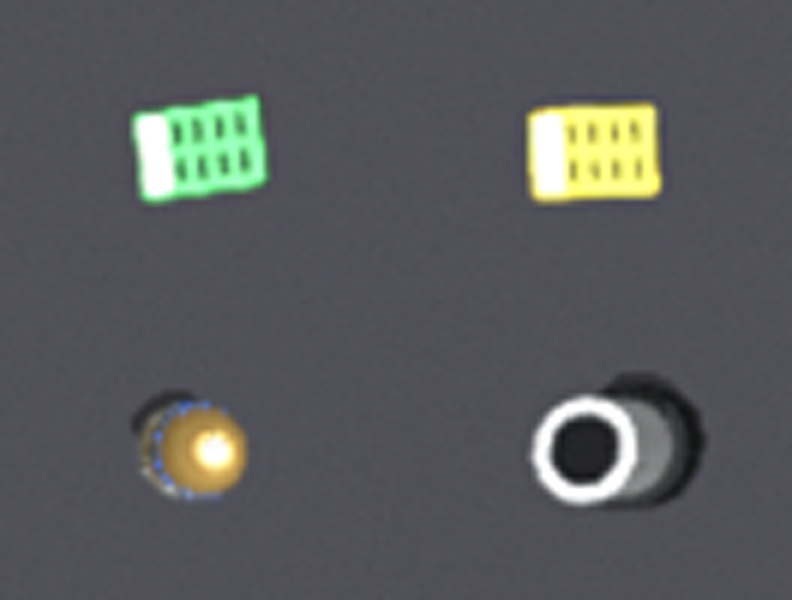

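The crop shows green (220,267) with its label toward +y and yellow (293,268) lying square. It also shows the brass objective nose near (369,279) and the eyepiece top near (138,285). I'll locate the cylinders from both depth views.

```bash
python3 - <<'E'
from h import *
for n in('top','scene'):
    d=dict(np.load(n+'0.npz'));v,u=np.nonzero(d['depth']>0);D=d['depth'][v,u]
    c=(np.c_[u,v,np.ones(len(u))]@np.linalg.inv(d['mtx']).T)*D[:,None]
    E=d['extrinsics'];p=(c-E[:3,3])@E[:3,:3]
    for k,a,zz in(('obj',(435,-170),(.044,.028)),('eye',(420,280),(.050,)),('jar',(440,-275),(.054,)),('green',(441,128),(.004,)),('yel',(438,-13),(.004,)),('wt',(608,219),(.016,)),('bt',(588,17),(.016,)),('rt',(601,-242),(.016,))):
        for z in zz:
            q=p[(np.hypot(*(p[:,:2]*1000-a).T)<(110 if k[1:]=='t' else 45))&(p[:,2]>z)]
            if len(q)<4: print(n,k,len(q));continue
            r=cv2.minAreaRect((q[:,:2]*1000).astype(np.float32));print(n,k,z,len(q),np.round(q.max(0)*1000),np.round(r[0]),np.round(r[1]),round(r[2],1))
d=dict(np.load('top0.npz'))
print(ray(d,[[138.2,285]],.054),ray(d,[[369,278.7]],.048),)
for c in blobs(d,*COL['orange'],amin=100):print(cv2.minEnclosingCircle((ray(d,c,.058)[:,:2]*1000).astype(np.float32)))
E
```

```text
top obj 0.044 36 [ 423. -147.   49.] [ 417. -153.] [13. 11.] 62.3
top obj 0.028 170 [ 429. -139.   49.] [ 417. -153.] [26. 24.] 89.7
top eye 0.05 194 [421. 285.  54.] [408. 270.] [29. 27.] 90.0
top jar 0.054 575 [ 459. -257.   60.] [ 433. -283.] [49. 50.] 35.9
top green 0.004 190 [458. 149.   8.] [442. 128.] [28. 40.] 7.9
top yel 0.004 200 [453.   5.   9.] [438. -14.] [28. 40.] 3.2
top wt 0.016 416 [667. 297.  21.] [609. 220.] [110. 150.] 3.5
top bt 0.016 475 [657.  98.  22.] [589.  16.] [110. 150.] 11.2
top rt 0.016 520 [ 664. -163.   22.] [ 601. -244.] [150. 110.] 81.9
scene obj 0.044 27 [ 429. -145.   52.] [ 419. -153.] [14. 16.] 39.2
scene obj 0.028 93 [ 431. -139.   52.] [ 421. -153.] [25. 20.] 73.0
scene eye 0.05 67 [425. 288.  58.] [409. 271.] [30. 31.] 35.1
scene jar 0.054 280 [ 459. -257.   62.] [ 435. -282.] [50. 49.] 56.4
scene green 0.004 117 [478. 167.  12.] [438. 135.] [70. 66.] 58.1
scene yel 0.004 126 [473.  24.  12.] [432. -11.] [73. 57.] 65.3
scene wt 0.016 443 [668. 298.  24.] [609. 221.] [113. 152.] 3.4
scene bt 0.016 493 [657. 100.  24.] [589.  17.] [113. 151.] 11.2
scene rt 0.016 594 [ 667. -162.   25.] [ 602. -243.] [150. 113.] 82.1
[[0.40696609 0.27003458 0.054     ]] [[ 0.41630381 -0.15218961  0.048     ]]
```

Both views agree to within a few mm, in mm:

| Thing | x, y | Yaw |
|---|---|---|
| Yellow cassette | 438, -13.5 | about 1° |
| Green cassette | 442, 128 | 8° |
| Objective | 418, -153 | n/a |
| Eyepiece | 408, 270 | n/a |
| Jar | 434, -282 | n/a |
| White tray | 609, 220 | 3.5° |
| Blue tray | 589, 16.5 | 11° |
| Red tray | 601, -243.5 | -8° |

Sizes and heights match those given. Next I move toward yellow, turning the tool so that its y axis points along world +x.

```bash
cat >> h.py <<'E'
def go(x,y,z,psi=None):
    s=robot.get_state();R=s['tool_rot'];e=s['eef_pos']*1000
    h=np.degrees(np.arctan2(R[1,0],R[0,0]))
    print('t',round(s['time_s'],1),'tcp',np.round(e,1),'psi',round(h,2),'open',round(s['opening']*1000,1),'grip',np.round(s['grip_force'],1),'F',np.round(s['force'],1))
    print('shift',np.round(R.T@(np.array([x,y,z])-e),1),'turn',None if psi is None else round(-np.radians(psi-h),4))
E
python3 -m crank '[[85,25,-30,5,-0.08],[85,50,-63,10,-0.16],[85,75,-95,15,-0.24],[85,100,-128,20,-0.32],[85,125,-160,25,-0.4],[85,150,-192,30,-0.48],[85,170,-222,35,-0.55],[85,184,-250,40,-0.6]]'
python3 -c "from h import *;go(438,-13.5,60,91)"
```

```text
time_s: 0.77
eef_pos: [0.3547, -0.3635, 0.191]
tool_rot: [[0.537, 0.843, 0.001], [0.843, -0.537, 0.001], [0.001, 0.0, -1.0]]
force: [0.0, -0.7, -0.9]
opening: 0.0851
grip_force: 0.0
t 0.8 tcp [ 354.7 -363.5  191. ] psi 57.51 open 85.1 grip 0.0 F [ 0.  -0.7 -0.9]
shift [ 339.8 -117.8  131.4] turn -0.5846
```

```bash
python3 -m crank '[[85,36,-12,6,-0.08],[85,74,-25,15,-0.16],[85,112,-38,24,-0.24],[85,150,-52,34,-0.32],[85,188,-65,44,-0.4],[85,226,-78,54,-0.48],[85,260,-90,64,-0.55],[85,280,-97,70,-0.585]]'
python3 -c "from h import *;go(438,-13.5,40,91)"
```

```text
time_s: 1.43
eef_pos: [0.4244, -0.0745, 0.1206]
tool_rot: [[-0.02, 1.0, 0.0], [1.0, 0.02, 0.002], [0.002, 0.0, -1.0]]
force: [0.6, 0.1, -0.4]
opening: 0.0854
grip_force: 0.0
t 1.4 tcp [424.4 -74.5 120.6] psi 91.14 open 85.4 grip 0.0 F [ 0.6  0.1 -0.4]
shift [60.6 14.8 80.7] turn 0.0024
```

```bash
python3 -m crank '[[60,20,5,20,0],[60,42,10,40,0],[50,57,14,65,0],[50,61,15,85,0],[50,61,15,100,0],[50,61,15,110,0],[50,61,15,110,0],[50,61,15,110,0]]'
python3 -c "from h import *;go(438,-13.5,1.5,91);
d=imaging.get_image('top');cv2.imwrite('pics/a1.png',cv2.resize(d['img'][220:320,230:360,::-1],None,fx=5,fy=5))"
```

```text
time_s: 2.1
eef_pos: [0.4379, -0.0175, 0.0109]
tool_rot: [[-0.012, 1.0, -0.001], [1.0, 0.012, -0.0], [-0.0, -0.001, -1.0]]
force: [-0.4, 0.4, -0.3]
opening: 0.0498
grip_force: 0.0
t 2.1 tcp [437.9 -17.5  10.9] psi 90.71 open 49.8 grip 0.0 F [-0.4  0.4 -0.3]
shift [4.  0.2 9.4] turn -0.005
```

View pics/a1.png

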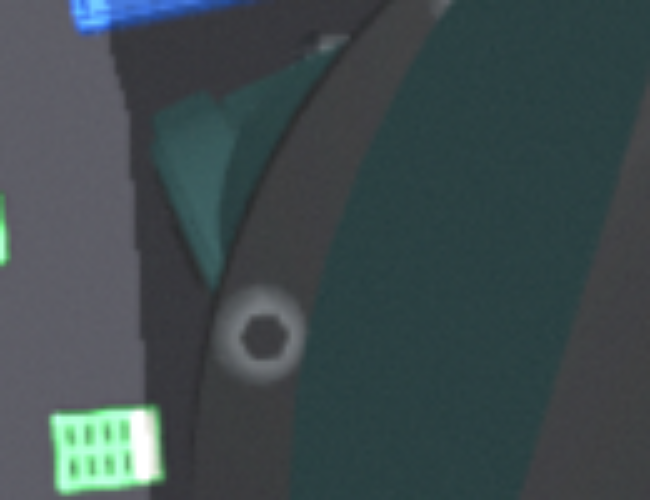

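The view at pics/a1 is taken up by the arm and shows nothing of the grasp, so I'm going by the readings.

```bash
python3 -m crank '[[50,4,0,4,0],[50,4,0,8,0],[50,4,0,9,0],[50,4,0,9,0],[20,4,0,9,0],[20,4,0,9,0],[20,4,0,9,0],[20,4,0,9,0]]'
python3 -c "from h import *;go(606.8,256,70,93.5)"
```

```text
time_s: 2.82
eef_pos: [0.4382, -0.0137, 0.0029]
tool_rot: [[-0.012, 1.0, 0.001], [1.0, 0.012, -0.0], [-0.0, 0.001, -1.0]]
force: [-0.8, -0.1, 5.4]
opening: 0.0255
grip_force: 58.5
t 2.8 tcp [438.2 -13.7   2.9] psi 90.7 open 25.5 grip 58.5 F [-0.8 -0.1  5.4]
shift [267.6 171.9 -67.1] turn -0.0489
```

```bash
python3 -m crank '[[20,0,0,-8,0],[20,0,0,-20,0],[20,0,0,-34,0],[20,0,0,-48,0],[20,0,0,-60,0],[20,0,0,-66,0],[20,0,0,-68,0],[20,0,0,-68,0]]'
python3 -c "from h import *;go(606.8,256,70,93.5)
d=imaging.get_image('scene');cv2.imwrite('pics/a2.png',cv2.resize(d['img'][110:230,180:340,::-1],None,fx=4,fy=4))"
```

```text
time_s: 3.48
eef_pos: [0.4384, -0.0137, 0.0708]
tool_rot: [[-0.012, 1.0, 0.001], [1.0, 0.012, 0.0], [0.0, 0.001, -1.0]]
force: [0.3, 0.6, 0.5]
opening: 0.0258
grip_force: 59.0
t 3.5 tcp [438.4 -13.7  70.8] psi 90.67 open 25.8 grip 59.0 F [0.3 0.6 0.5]
shift [267.8 171.5   1. ] turn -0.0495
```

View pics/a2.png

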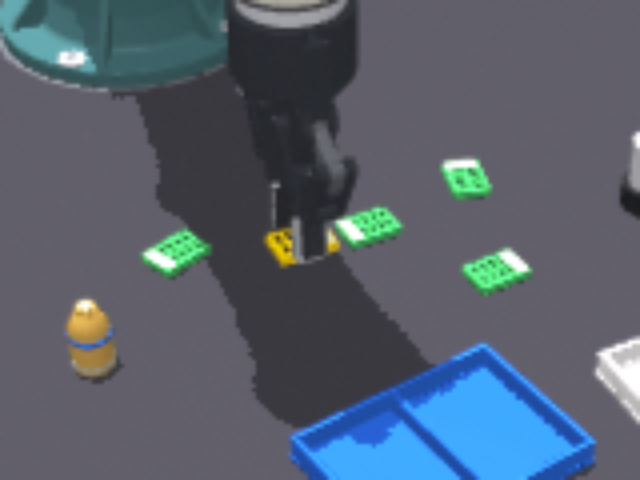

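The cassette is held level between the fingers, near (300,245) in the crop. I carry it to the +y bay of the white tray.

```bash
python3 -m crank '[[20,10,7,0,0],[20,30,20,0,-0.01],[20,60,38,0,-0.02],[20,92,59,0,-0.03],[20,124,80,0,-0.04],[20,156,100,0,-0.05],[20,188,121,0,-0.05],[20,220,141,0,-0.05]]' >/dev/null
python3 -m crank '[[20,25,16,0,0],[20,40,25,0,0],[20,47,30,8,0],[20,47,30,20,0],[20,47,30,32,0],[20,47,30,42,0],[20,47,30,46,0],[20,47,30,46,0]]'
python3 -c "from h import *;go(606.8,256,7.5,93.5)"
```

```text
time_s: 4.87
eef_pos: [0.6017, 0.2542, 0.022]
tool_rot: [[-0.06, 0.998, -0.004], [0.998, 0.06, -0.003], [-0.003, -0.004, -1.0]]
force: [0.0, -0.1, 0.4]
opening: 0.0256
grip_force: 59.0
t 4.9 tcp [601.7 254.2  22. ] psi 93.46 open 25.6 grip 59.0 F [ 0.  -0.1  0.4]
shift [ 1.5  5.3 14.5] turn -0.0007
```

```bash
python3 -m crank '[[20,1,4,5,0],[20,1,4,10,0],[20,1,4,13,0],[20,1,4,14,0],[20,1,4,14,0],[50,1,4,14,0],[50,1,4,14,0],[50,1,4,14,0]]'
python3 -m crank '[[50,0,0,-5,0],[50,0,0,-20,0],[50,0,0,-45,0],[50,0,0,-65,0],[50,-20,-20,-75,0],[50,-50,-50,-75,-0.02],[50,-85,-85,-75,-0.05],[50,-110,-110,-75,-0.075]]'
python3 -c "from h import *;go(442,128,60,98)"
```

```text
time_s: 5.53
eef_pos: [0.6076, 0.2582, 0.0106]
tool_rot: [[-0.062, 0.998, 0.001], [0.998, 0.062, 0.0], [0.0, 0.001, -1.0]]
force: [0.2, 0.3, 0.5]
opening: 0.05
grip_force: 0.0
time_s: 6.2
eef_pos: [0.5057, 0.1426, 0.0871]
tool_rot: [[-0.139, 0.99, 0.003], [0.99, 0.139, 0.001], [0.0, 0.003, -1.0]]
force: [0.6, -1.3, -0.7]
opening: 0.0497
grip_force: 0.0
t 6.2 tcp [505.7 142.6  87.1] psi 97.97 open 49.7 grip 0.0 F [ 0.6 -1.3 -0.7]
shift [ -5.6 -65.2  26.9] turn -0.0005
```

```bash
python3 -m crank '[[50,-2,-22,10,0],[50,-5,-48,25,0],[50,-6,-62,42,0],[50,-6,-66,60,0],[50,-6,-66,70,0],[50,-6,-66,75,0],[50,-6,-66,75,0],[50,-6,-66,75,0]]'
python3 -c "from h import *;go(442,128,2,98)"
```

```text
time_s: 6.87
eef_pos: [0.4424, 0.1287, 0.0109]
tool_rot: [[-0.137, 0.991, 0.002], [0.991, 0.137, 0.001], [0.0, 0.002, -1.0]]
force: [-0.3, 0.6, -0.3]
opening: 0.0504
grip_force: 0.0
t 6.9 tcp [442.4 128.7  10.9] psi 97.85 open 50.4 grip 0.0 F [-0.3  0.6 -0.3]
shift [-0.6 -0.5  8.9] turn -0.0026
```

```bash
python3 -m crank '[[50,0,0,4,0],[50,0,0,8,0],[50,0,0,9,0],[50,0,0,9,0],[20,0,0,9,0],[20,0,0,9,0],[20,0,0,9,0],[20,0,0,9,0]]'
python3 -m crank '[[20,0,0,-8,0],[20,0,0,-20,0],[20,0,0,-34,0],[20,0,0,-48,0],[20,0,0,-58,0],[20,0,0,-64,0],[20,0,0,-65,0],[20,0,0,-65,0]]'
python3 -c "from h import *;go(611,183.5,70,93.5)"
```

```text
time_s: 7.53
eef_pos: [0.4415, 0.1283, 0.0017]
tool_rot: [[-0.137, 0.991, 0.0], [0.991, 0.137, 0.0], [-0.0, 0.0, -1.0]]
force: [-0.8, -0.6, 5.5]
opening: 0.0258
grip_force: 58.9
time_s: 8.2
eef_pos: [0.4416, 0.1282, 0.0667]
tool_rot: [[-0.136, 0.991, 0.001], [0.991, 0.136, 0.0], [0.0, 0.001, -1.0]]
force: [-0.1, -0.3, -0.6]
opening: 0.0256
grip_force: 59.2
t 8.2 tcp [441.6 128.2  66.7] psi 97.84 open 25.6 grip 59.2 F [-0.1 -0.3 -0.6]
shift [ 31.7 175.4  -3.2] turn 0.0757
```

```bash
python3 -m crank '[[20,2,10,0,0.01],[20,6,32,0,0.02],[20,12,62,0,0.04],[20,18,94,0,0.06],[20,24,126,0,0.075],[20,28,154,0,0.075],[20,31,170,0,0.075],[20,32,175,0,0.075]]' >/dev/null
python3 -m crank '[[20,0,0,5,0],[20,0,0,15,0],[20,0,0,28,0],[20,0,0,38,0],[20,0,0,45,0],[20,0,0,48,0],[20,0,0,48,0],[20,0,0,48,0]]'
python3 -c "from h import *;go(611,183.5,7,93.5)"
```

```text
time_s: 9.53
eef_pos: [0.6102, 0.1838, 0.0181]
tool_rot: [[-0.062, 0.998, -0.0], [0.998, 0.062, -0.0], [-0.0, -0.0, -1.0]]
force: [-1.1, 0.5, 0.9]
opening: 0.0254
grip_force: 59.2
t 9.5 tcp [610.2 183.8  18.1] psi 93.56 open 25.4 grip 59.2 F [-1.1  0.5  0.9]
shift [-0.4  0.8 11.1] turn 0.0011
```

```bash
python3 -m crank '[[20,0,0,5,0],[20,0,0,9,0],[20,0,0,11,0],[20,0,0,11,0],[20,0,0,11,0],[50,0,0,11,0],[50,0,0,11,0],[50,0,0,11,0]]'
python3 -m crank '[[50,0,0,-5,0],[50,0,0,-20,0],[50,0,0,-45,0],[50,0,0,-75,0],[65,-20,-12,-90,0],[65,-50,-33,-100,0],[65,-83,-54,-100,0.03],[65,-115,-75,-100,0.06]]' >/dev/null
python3 -c "from h import *;go(418,-153,100,90)
d=imaging.get_image('top');cv2.imwrite('pics/a3.png',cv2.resize(d['img'][130:330,100:360,::-1],None,fx=3,fy=3))"
```

```text
time_s: 10.2
eef_pos: [0.6106, 0.1839, 0.0075]
tool_rot: [[-0.062, 0.998, 0.0], [0.998, 0.062, 0.0], [0.0, 0.0, -1.0]]
force: [1.0, -0.4, 0.1]
opening: 0.0502
grip_force: 0.0
t 10.9 tcp [542.8  63.7 108.8] psi 90.1 open 64.6 grip 0.0 F [-0.9 -0.4 -0.2]
shift [-216.5 -125.2    8.4] turn 0.0018
```

View pics/a3.png

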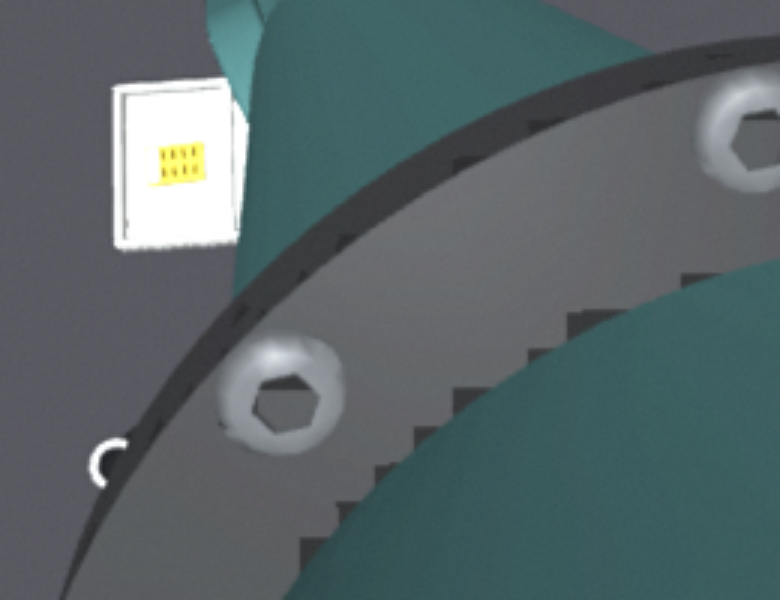

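Yellow lies label-up near the middle of its bay, around (182,162) in the crop. Next is the objective.

```bash
python3 -m crank '[[65,-34,-20,4,0],[65,-70,-40,8,0],[65,-106,-60,8,0],[65,-142,-82,8,0],[65,-176,-102,8,0],[65,-204,-118,8,0],[65,-216,-125,8,0],[65,-216,-125,8,0]]' >/dev/null
python3 -c "from h import *;go(418,-153,5,90)"
```

```text
t 11.6 tcp [ 415.2 -155.5   99.4] psi 89.69 open 64.9 grip 0.0 F [ 0.9  0.6 -0.1]
shift [ 2.7  3.  94.4] turn -0.0054
```

```bash
python3 -m crank '[[65,2,2,12,0],[65,3,3,32,0],[65,3,3,54,0],[65,3,3,72,0],[65,3,3,84,0],[65,3,3,88,0],[65,3,3,88,0],[65,3,3,88,0]]' >/dev/null
python3 -c "from h import *;go(418,-153,5,90)"
```

```text
t 12.2 tcp [ 421.9 -148.1   11.6] psi 90.19 open 65.3 grip 0.0 F [-0.2 -0.4 -0.7]
shift [-4.9 -4.   6.6] turn 0.0034
```

```bash
python3 -m crank '[[65,-2,-2,2,0],[65,-5,-4,5,0],[65,-5,-4,7,0],[65,-5,-4,7,0],[65,-5,-4,7,0],[65,-5,-4,7,0],[65,-5,-4,7,0],[65,-5,-4,7,0]]' >/dev/null
python3 -c "from h import *;go(418,-153,5,90)"
```

```text
t 12.9 tcp [ 417.2 -153.8    4.4] psi 90.12 open 64.9 grip 0.0 F [-0.7 -0.1  0.5]
shift [ 0.8  0.8 -0.6] turn 0.002
```

```bash
python3 -m crank '[[20,0,0,0,0],[20,0,0,0,0],[20,0,0,0,0],[20,0,0,0,0],[20,0,0,0,0],[20,0,0,0,0],[20,0,0,0,0],[20,0,0,0,0]]'
python3 -m crank '[[20,0,0,-5,0],[20,0,0,-15,0],[20,0,0,-27,0],[20,0,0,-39,0],[20,0,0,-48,0],[20,0,0,-54,0],[20,0,0,-56,0],[20,0,0,-56,0]]' >/dev/null
python3 -c "from h import *;go(596,-19,60,101)
d=imaging.get_image('scene');cv2.imwrite('pics/a4.png',cv2.resize(d['img'][100:250,130:330,::-1],None,fx=4,fy=4))"
```

```text
time_s: 13.58
eef_pos: [0.417, -0.1538, 0.0045]
tool_rot: [[-0.002, 1.0, -0.0], [1.0, 0.002, -0.0], [-0.0, -0.0, -1.0]]
force: [-1.0, 1.2, 5.9]
opening: 0.0266
grip_force: 58.7
t 14.2 tcp [ 417.3 -154.    60.7] psi 90.1 open 26.3 grip 59.1 F [-0.2  0.  -1.7]
shift [134.7 178.9   0.8] turn -0.1902
```

View pics/a4.png

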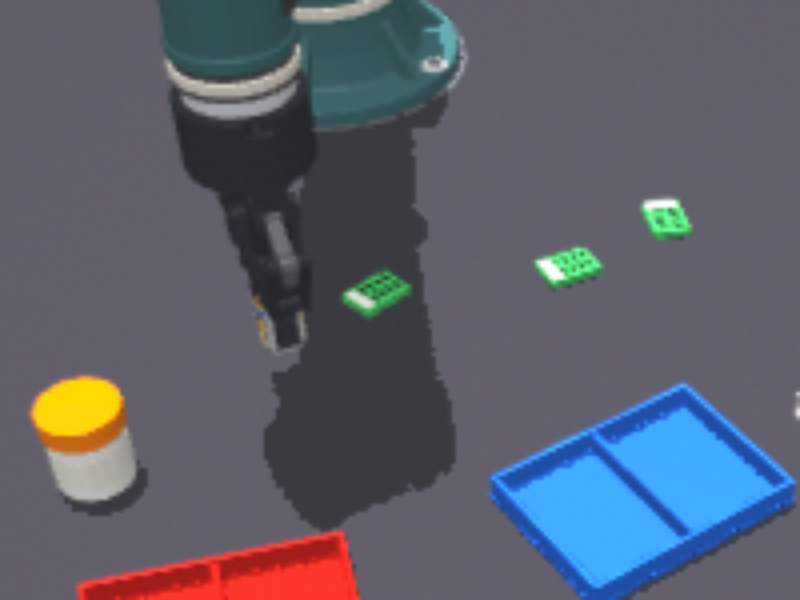

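The objective is held upright at about (280,320) in the crop. I carry it to the -y bay of the blue tray.

```bash
python3 -m crank '[[20,5,7,0,-0.01],[20,17,23,0,-0.04],[20,37,49,0,-0.07],[20,59,78,0,-0.1],[20,81,107,0,-0.13],[20,103,137,0,-0.16],[20,121,161,0,-0.18],[20,132,175,0,-0.19]]' >/dev/null
python3 -m crank '[[20,1,2,0,0],[20,2,3,6,0],[20,2,3,16,0],[20,2,3,26,0],[20,2,3,35,0],[20,2,3,41,0],[20,2,3,43,0],[20,2,3,43,0]]'>/dev/null
python3 -c "from h import *;go(596,-19,8.5,101)"
```

```text
t 15.6 tcp [593.4 -19.4  16.3] psi 100.97 open 26.5 grip 59.2 F [-0.8 -0.4 -1.5]
shift [-0.1  2.6  7.8] turn -0.0005
```

```bash
python3 -m crank '[[20,0,2,2,0],[20,0,2,4,0],[20,0,2,6,0],[20,0,2,7,0],[20,0,2,7.5,0],[20,0,2,7.5,0],[20,0,2,7.5,0],[20,0,2,7.5,0]]'
python3 -m crank '[[28,0,0,0,0],[31,0,0,0,0],[34,0,0,0,0],[40,0,0,0,0],[50,0,0,0,0],[58,0,0,0,0],[60,0,0,0,0],[60,0,0,0,0]]'
python3 -m crank '[[60,0,0,-5,0],[60,0,0,-18,0],[60,0,0,-38,0],[60,0,0,-62,0],[60,0,0,-84,0],[60,0,0,-100,0],[60,15,-10,-110,0],[60,40,-25,-110,0.03]]' >/dev/null
python3 -c "from h import *;go(408,270.5,115,90)"
```

```text
time_s: 16.3
eef_pos: [0.5964, -0.0185, 0.0099]
tool_rot: [[-0.191, 0.982, 0.0], [0.982, 0.191, -0.0], [-0.0, 0.0, -1.0]]
force: [0.2, 0.1, -0.7]
opening: 0.0262
grip_force: 59.2
time_s: 16.97
eef_pos: [0.5964, -0.0185, 0.0098]
tool_rot: [[-0.191, 0.982, 0.0], [0.982, 0.191, 0.0], [0.0, 0.0, -1.0]]
force: [-0.8, -0.5, 0.4]
opening: 0.06
grip_force: 0.0
t 17.6 tcp [568.3  13.3 123.5] psi 98.9 open 60.2 grip 0.0 F [-0.   0.6  0.2]
shift [ 278.9 -118.6    6.9] turn 0.1553
```

```bash
python3 -m crank '[[65,30,-12,0,0],[65,68,-28,4,0.03],[65,106,-45,5,0.06],[65,144,-61,5,0.09],[65,182,-77,5,0.12],[65,220,-93,5,0.15],[65,250,-107,5,0.15],[65,270,-115,5,0.15]]' >/dev/null
python3 -m crank '[[65,4,-2,0,0],[65,4,-2,0,0],[65,4,-2,15,0],[65,4,-2,30,0],[65,4,-2,40,0],[65,4,-2,44,0],[65,4,-2,45,0],[65,4,-2,45,0]]' >/dev/null
python3 -c "from h import *;go(408,270.5,23,90)"
```

```text
t 19.0 tcp [405.6 267.1  69.8] psi 90.61 open 64.9 grip 0.0 F [0.2 1.1 0.4]
shift [ 3.4  2.5 46.8] turn 0.0107
```

```bash
python3 -m crank '[[65,3,2,5,0.01],[65,3,2,15,0.01],[65,3,2,27,0.01],[65,3,2,37,0.01],[65,3,2,43,0.01],[65,3,2,46,0.01],[65,3,2,46,0.01],[65,3,2,46,0.01]]' >/dev/null
python3 -c "from h import *;go(408,270.5,23,90)"
```

```text
t 19.6 tcp [407.  270.9  23.7] psi 90.13 open 64.8 grip 0.0 F [-0.2  0.2 -0.9]
shift [-0.4  1.   0.7] turn 0.0022
```

```bash
python3 -m crank '[[50,0,1,0,0],[40,0,1,0,0],[34,0,1,0,0],[20,0,1,0,0],[20,0,1,0,0],[20,0,1,0,0],[20,0,1,0,0],[20,0,1,0,0]]'
python3 -m crank '[[20,0,0,-5,0],[20,0,0,-15,0],[20,0,0,-27,0],[20,0,0,-39,0],[20,0,0,-48,0],[20,0,0,-54,0],[20,0,0,-56,0],[20,0,0,-56,0]]' >/dev/null
python3 -c "from h import *;go(582,52,80,101)
d=imaging.get_image('scene');cv2.imwrite('pics/a5.png',cv2.resize(d['img'][90:250,230:430,::-1],None,fx=3.7,fy=3.7))"
```

```text
time_s: 20.3
eef_pos: [0.4083, 0.271, 0.0244]
tool_rot: [[-0.002, 1.0, 0.001], [1.0, 0.002, 0.0], [0.0, 0.001, -1.0]]
force: [-1.0, -0.7, 5.8]
opening: 0.0288
grip_force: 58.9
t 21.0 tcp [408.3 270.9  80.4] psi 90.1 open 28.4 grip 59.2 F [ 0.2 -0.1 -2.7]
shift [-219.2  173.3    0.4] turn -0.1902
```

View pics/a5.png

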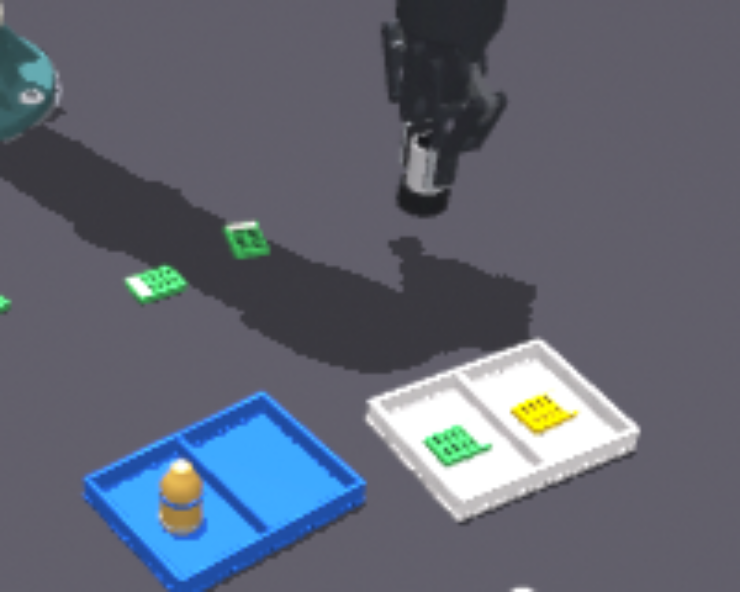

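Both cassettes sit label-up in separate bays, the objective stands in the blue -y bay at about (180,500), and the eyepiece is held upright. I carry the eyepiece to the blue +y bay.

```bash
python3 -m crank '[[20,-5,4,0,0],[20,-20,16,0,-0.02],[20,-42,33,0,-0.05],[20,-66,52,0,-0.08],[20,-92,73,0,-0.11],[20,-118,93,0,-0.14],[20,-144,114,0,-0.17],[20,-168,133,0,-0.19]]' >/dev/null
python3 -c "from h import *;go(582,52,80,101)"
```

```text
t 21.7 tcp [542.2 100.3  78.9] psi 101.01 open 28.5 grip 59.2 F [ 0.9  0.7 -0.8]
shift [-55.1  29.9  -1.1] turn 0.0001
```

```bash
python3 -m crank '[[20,-20,10,0,0],[20,-36,19,0,0],[20,-48,26,0,0],[20,-54,29,4,0],[20,-56,30,14,0],[20,-56,30,26,0],[20,-56,30,35,0],[20,-56,30,38,0]]' >/dev/null
python3 -m crank '[[20,0,0,3,0],[20,0,0,5,0],[20,0,0,5,0],[20,0,0,5,0],[20,0,0,5,0],[20,0,0,5,0],[20,0,0,5,0],[20,0,0,5,0]]' >/dev/null
python3 -c "from h import *;go(582,52,28.5,101)"
```

```text
t 23.0 tcp [581.7  53.8  37.1] psi 100.99 open 28.4 grip 59.2 F [-0.1 -0.3 -0.7]
shift [-1.8 -0.1  8.6] turn -0.0001
```

```bash
python3 -m crank '[[20,-1,0,2,0],[20,-2,0,4,0],[20,-2,0,6,0],[20,-2,0,7.5,0],[20,-2,0,8.5,0],[20,-2,0,8.5,0],[20,-2,0,8.5,0],[20,-2,0,8.5,0]]'
python3 -m crank '[[30,0,0,0,0],[33,0,0,0,0],[36,0,0,0,0],[42,0,0,0,0],[50,0,0,0,0],[58,0,0,0,0],[60,0,0,0,0],[60,0,0,0,0]]'
python3 -m crank '[[60,0,0,-5,0],[60,0,0,-18,0],[60,0,0,-38,0],[60,0,0,-62,0],[60,0,0,-84,0],[60,0,0,-100,0],[75,-15,-10,-110,0],[84,-45,-35,-110,0.03]]' >/dev/null
python3 -c "from h import *;go(434,-282,135,82)"
```

```text
time_s: 23.68
eef_pos: [0.5818, 0.0518, 0.0285]
tool_rot: [[-0.191, 0.982, -0.0], [0.982, 0.191, -0.0], [-0.0, -0.0, -1.0]]
force: [-0.9, -0.1, 3.0]
opening: 0.0284
grip_force: 59.5
time_s: 24.35
eef_pos: [0.5819, 0.0519, 0.0283]
tool_rot: [[-0.191, 0.982, -0.0], [0.982, 0.191, 0.0], [0.0, -0.0, -1.0]]
force: [-0.4, 0.2, 0.0]
opening: 0.0602
grip_force: 0.0
t 25.0 tcp [561.7   6.8 142.9] psi 99.71 open 81.4 grip 0.0 F [ 1.5 -0.5  0.2]
shift [-263.2 -174.7    4.8] turn 0.3091
```

```bash
python3 -m crank '[[85,-30,-20,0,0.04],[85,-62,-41,4,0.08],[85,-94,-62,5,0.12],[85,-126,-83,5,0.16],[85,-158,-104,5,0.2],[85,-190,-125,5,0.24],[85,-220,-145,5,0.28],[85,-240,-159,5,0.31]]' >/dev/null
python3 -m crank '[[85,-10,-8,0,0],[85,-15,-10,0,0],[85,-15,-10,0,0],[85,-15,-10,15,0],[85,-15,-10,30,0],[85,-15,-10,40,0],[85,-15,-10,44,0],[85,-15,-10,44,0]]' >/dev/null
python3 -c "from h import *;go(434,-282,31,82)"
```

```text
t 26.4 tcp [ 426.2 -273.    88.5] psi 81.69 open 85.2 grip 0.0 F [ 0.3 -0.3  0.6]
shift [-7.8  9.1 57.5] turn -0.0054
```

```bash
python3 -m crank '[[85,-4,5,2,0],[85,-8,9,10,0],[85,-8,9,20,0],[85,-8,9,30,0],[85,-8,9,38,0],[85,-8,9,43,0],[85,-8,9,45,0],[85,-8,9,45,0]]' >/dev/null
python3 -m crank '[[85,0,0,5,0],[85,0,0,10,0],[85,0,0,11,0],[85,0,0,11,0],[85,0,0,11,0],[85,0,0,11,0],[85,0,0,11,0],[85,0,0,11,0]]' >/dev/null
python3 -c "from h import *;go(434,-282,31,82)"
```

```text
t 27.7 tcp [ 433.7 -284.1   33.5] psi 81.52 open 85.3 grip 0.0 F [ 0.1 -0.9  0.1]
shift [ 2.2 -0.   2.5] turn -0.0084
```

```bash
python3 -m crank '[[80,1,0,2,0],[72,2,0,2,0],[64,2,0,2,0],[58,2,0,2,0],[45,2,0,2,0],[45,2,0,2,0],[45,2,0,2,0],[45,2,0,2,0]]'
python3 -m crank '[[45,0,0,-5,0],[45,0,0,-15,0],[45,0,0,-27,0],[45,0,0,-39,0],[45,0,0,-48,0],[45,0,0,-54,0],[45,0,0,-56,0],[45,0,0,-56,0]]' >/dev/null
python3 -c "from h import *;go(596,-280,88,82)
d=imaging.get_image('scene');cv2.imwrite('pics/a6.png',cv2.resize(d['img'][120:290,80:330,::-1],None,fx=3,fy=3))"
```

```text
time_s: 28.35
eef_pos: [0.4338, -0.282, 0.0317]
tool_rot: [[0.147, 0.989, -0.0], [0.989, -0.147, -0.0], [-0.0, -0.0, -1.0]]
force: [-2.6, 1.2, 5.8]
opening: 0.0503
grip_force: 61.5
t 29.0 tcp [ 434.1 -282.3   87.9] psi 81.5 open 50.1 grip 62.3 F [-1.1  0.7 -1.2]
shift [2.620e+01 1.598e+02 1.000e-01] turn -0.0087
```

View pics/a6.png

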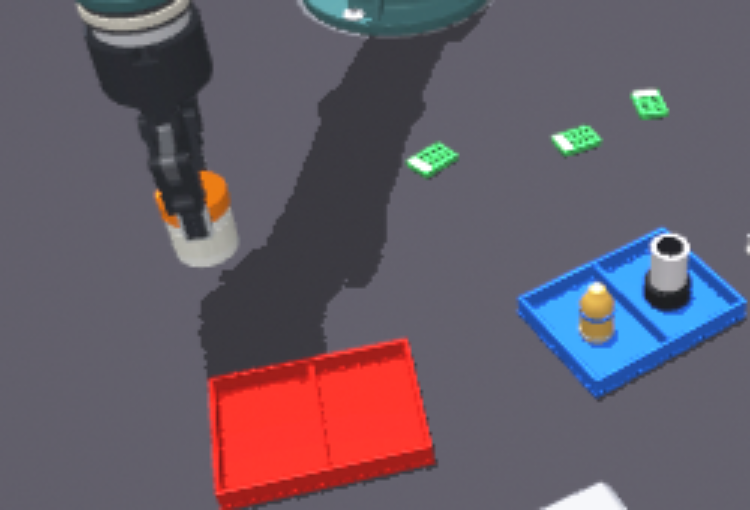

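The optics both stand in the blue tray, and the jar is held upright at about (205,220). I carry it to the -y bay of the red tray.

```bash
python3 -m crank '[[45,1,6,0,0],[45,3,20,0,0],[45,7,44,0,0],[45,12,72,0,0],[45,17,100,0,0],[45,21,128,0,0],[45,25,150,0,0],[45,26,160,0,0]]' >/dev/null
python3 -m crank '[[45,0,0,0,0],[45,0,0,5,0],[45,0,0,15,0],[45,0,0,26,0],[45,0,0,35,0],[45,0,0,40,0],[45,0,0,42,0],[45,0,0,42,0]]' >/dev/null
python3 -c "from h import *;go(596,-280,36,82)"
```

```text
t 30.4 tcp [ 595.1 -279.8   44.3] psi 81.51 open 50.1 grip 62.4 F [-0.1 -0.4 -0.3]
shift [-0.1  0.9  8.3] turn -0.0085
```

```bash
python3 -m crank '[[45,0,0,2,0],[45,0,0,4,0],[45,0,0,6,0],[45,0,0,7.5,0],[45,0,0,8,0],[45,0,0,8,0],[45,0,0,8,0],[45,0,0,8,0]]'
python3 -m crank '[[52,0,0,0,0],[55,0,0,0,0],[58,0,0,0,0],[64,0,0,0,0],[72,0,0,0,0],[80,0,0,0,0],[85,0,0,0,0],[85,0,0,0,0]]'
python3 -m crank '[[85,0,0,-5,0],[85,0,0,-18,0],[85,0,0,-38,0],[85,0,0,-62,0],[85,0,0,-86,0],[85,0,0,-108,0],[85,0,0,-125,0],[85,0,0,-130,0]]' >/dev/null
python3 -m crank '[[85,-10,-8,0,0],[85,-35,-20,0,0],[85,-70,-35,0,0],[85,-105,-50,0,0],[85,-140,-60,0,0],[85,-170,-70,0,0],[85,-190,-75,0,0],[85,-195,-76,0,0]]' >/dev/null
python3 -m crank '[[85,0,0,0,0],[85,0,0,0,0],[85,0,0,0,0],[85,0,0,0,0],[85,0,0,0,0],[85,0,0,0,0],[85,0,0,0,0],[85,0,0,0,0]]' 
python3 - <<'E'
from h import *
for n in('top','scene'):
    d=imaging.get_image(n);cv2.imwrite(f'pics/{n}9.png',cv2.resize(d['img'][:,:,::-1],None,fx=1.4,fy=1.4))
E
```

```text
time_s: 31.07
eef_pos: [0.596, -0.28, 0.0374]
tool_rot: [[0.147, 0.989, 0.0], [0.989, -0.147, -0.0], [-0.0, 0.0, -1.0]]
force: [0.2, -0.3, -0.7]
opening: 0.0504
grip_force: 62.4
time_s: 31.73
eef_pos: [0.596, -0.2799, 0.0373]
tool_rot: [[0.147, 0.989, 0.0], [0.989, -0.147, -0.0], [-0.0, 0.0, -1.0]]
force: [0.3, -0.1, 0.5]
opening: 0.0846
grip_force: 0.0
time_s: 33.73
eef_pos: [0.4923, -0.4613, 0.1674]
tool_rot: [[0.147, 0.989, 0.0], [0.989, -0.147, -0.0], [-0.0, 0.0, -1.0]]
force: [-0.3, 0.3, -0.5]
opening: 0.0851
grip_force: 0.0
```

View pics/top9.png

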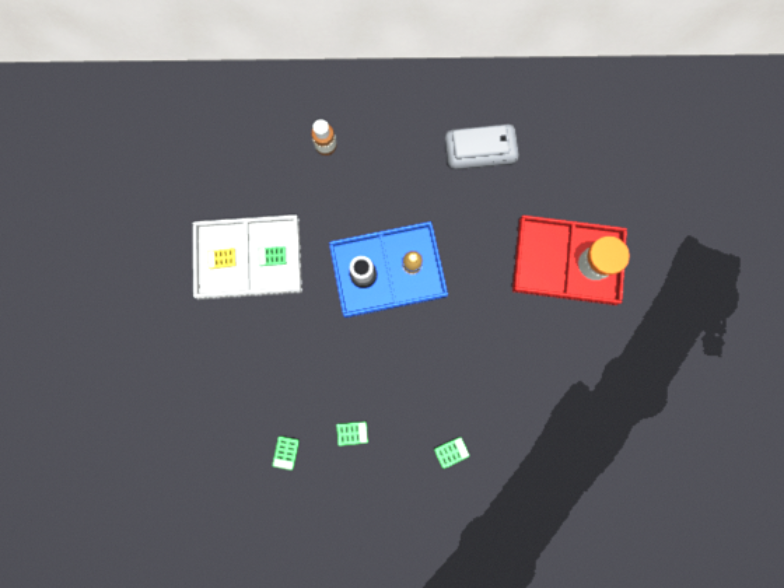

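View pics/scene9.png

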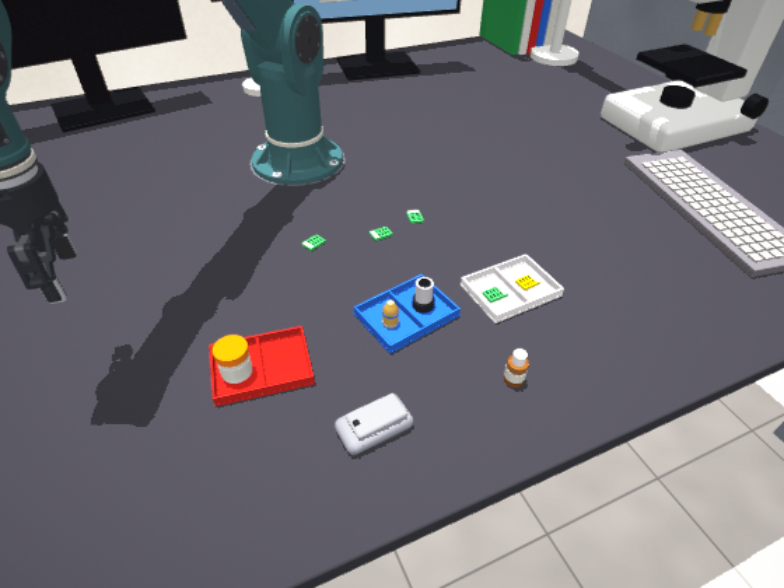

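Both final views show everything in place:
- **White tray:** the cassettes lie label-up, one per bay, at (224,258) and (275,256) in the top view.
- **Blue tray:** the eyepiece (361,270) and objective (412,261) stand upright.
- **Red tray:** the jar is upright at (605,258).
- **Left alone:** the oil bottle, mouse and look-alike cassettes haven't moved.

The arm is clear of everything.

```bash
python3 -c "from rig import robot;print(robot.hand_in())"
```

```text
the job is handed in; nothing more can be done
None
```

I handed the job in at about 34 s, with both cassettes, the objective, the eyepiece and the jar released in their trays as asked, and the oil bottle and mouse untouched.

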